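Lay out a strap clamp on the assembly plate

TASK

Lay out the strap clamp on the grey assembly plate: stand the silver block on the blue square in front of the blue stop and the black block on the yellow square in front of the yellow stop, both square to the plate, and stand the brass bush on the white ring midway between them. Then lay the steel strap flat across the tops of both blocks, centred over the bush, and last stand the red knob, foot down, on the middle of the strap. Let go of everything, and leave the red bin and the screwdriver where they are.

Things in the scene. Friction and masses are not known exactly. Their poses are not given: they have to be found in the camera images.
- silver_block: Loose bright aluminium block, 36 x 36 mm, 50 mm tall, about 0.2 kg, upright at the start at any yaw. Origin: centre of its underside; z up, x and y square to its sides.
- black_block: Loose matt black plastic block of the same size, 36 x 36 mm, 50 mm tall, about 0.2 kg, upright at the start at any yaw. Origin: centre of its underside; z up, x and y square to its sides.
- bush: Loose brass bush: an upright tube, outer diameter 34 mm, bore 18 mm, 40 mm tall, about 0.2 kg. Origin: centre of its underside; z along the tube.
- strap: Loose bright steel flat bar, 160 mm long (its x), 30 mm wide (its y), 12 mm thick, about 0.4 kg, lying flat on the bench beyond the plate, roughly left to right as the robot sees it; three dark dots on its top face, one at the middle, two 55 mm from the middle along its length. Origin: centre of its underside.
- knob: Loose red plastic hand knob, 40 mm tall, about 0.06 kg, standing on its foot: round foot of 24 mm diameter up to 12 mm, waist of 20 mm diameter at 16 mm, round head of 36 mm diameter from 22 to 36 mm above its underside. Origin: centre of its underside; z up.
- plate: Fixed grey assembly plate on the bench, 150 mm (its x) by 250 mm (its y), 12 mm thick. Origin: centre of its underside, straight below the centre of a thin painted white ring, 42 mm across, on its top. Its x points away from the robot, to the edge with the stops (turned by up to 0.2 rad).
- blue_stop: Fixed blue stop on the plate. Origin: centre of the painted blue square (44 x 44 mm, flat on the plate's top face), 55 mm from the white ring's centre along the plate's y, to either side. The stop itself, 14 mm thick (x), 46 mm wide, 30 mm tall, stands behind the square, its near face 30 mm beyond the origin along x. x and y as the plate's.
- yellow_stop: Fixed yellow stop, the same as the blue one but yellow, at the other side of the white ring, 55 mm from it. Origin: centre of its painted yellow square on the plate's top face; its stop's near face is 30 mm beyond along x. x and y as the plate's.
- red_bin: Bystander: loose red open bin with brass screws, 150 x 100 mm, 55 mm tall, beyond the work at one side. Origin: centre of its underside. To be left alone.
- screwdriver: Bystander: loose screwdriver with an orange handle, lying on the bench beyond the work at the other side. Its x runs from handle to tip; origin between the two on the underside. To be left alone.
Mind the look-alikes: they are no part of the job. Several things have the shape of the black_block; the one meant has the colours described above.

How it is judged:
By the outcome, as a careful person would: the job done as asked, in the order asked, and still so for the second after the job is handed in, with the robot touching nothing.
It also fails if it takes over 131 s, if anything falls off the work surface, if the arm or the gripper's body presses on something with over 40 N, if the wrist force passes 120 N, or if a joint passes its speed limit or range.

ROBOT

A 6-joint arm with a two-finger parallel gripper is mounted at the origin on the work surface. World frame = base frame: x ahead of the robot, y to its left, z up, the work surface at z = 0. Lengths are in m, angles in rad, forces in N, time in s.
With the tool pointing down it reaches from about 0.3 to 0.75 m from the base axis. Payload 8.5 kg.
Tool frame: the origin (TCP) lies midway between the tips of the shut fingers; the grasp point (between the pads) lies 19 mm behind it; z points along the fingers, y is the line along which they close (so a half turn about z gives the same grasp; the last joint's range is limited). The gripper opens to 85 mm and grips with 20 to 120 N. Pads are 22 mm wide; open, the fingers measure 114 mm over their backs; the gripper's body (76 mm by 85 mm) begins 54 mm behind the grasp point. The pads swing forward as they close: fully open they stand 13 mm farther back than shut.
Start: joints at [-1.359, 0.381, 1.297, -0, 1.464, -0.215], TCP at [0.228, -0.501, 0.231] pointing down, gripper open.
Joint ranges: [-3.11, 3.11], [-0.89, 2.33], [0.22, 2.48], [-1.42, 4.56], [0.17, 2.85], [-2.88, 2.88]. Speed limits (rad/s): [2.39, 2.39, 3.14, 3.14, 3.14, 3.14].

INTERFACE

Orientations are given as a unit quaternion [x, y, z, w].
In Python, from bench import r gives the robot as it stands.
- The arm moves only by the tool move_arm, never from a script. Its argument "moves" is a list that holds one entry, the list of rows, each a list of 7 numbers: the turn, a rotation vector about the world's x, y, z in rad, then the shift along the world's x, y, z in mm, then the finger opening in mm, from 0 to 85.4. A call has 1 to 10 rows; each row is the pose to reach, as a shift and turn from the pose commanded when the call began; what a row does not reach only later rows make up. A row lasts 1/12 s, in which the tool goes at most 41.7 mm and 7.16 degrees, less where a joint would pass 70% of its speed; a pose out of reach is approached as far as the arm can. A call with a gripper value outside its range is refused whole. The fingers move at their own pace and stop on an object; "squeeze" is the grip in N (left out, the last holds). Time passes only in rows, so rows that repeat a pose let the fingers close. It gives the time, the measured TCP pose, the force, the opening and the grip force at its end, in the units of the state.
- r.read_state(): the state, without advancing time (a new reading comes with each control period).
- r.snapshot(name): name is "scene" or "top" or "wrist"; returns the picture (400x640x3 uint8, blue, green, red); there is no depth.
- r.calibration(name): a dict with "fov_y" (degrees; the focal length in pixels is half the picture's height over the tangent of half this angle, whatever the lens; pixels are square), "cx", "cy" (the principal point, pixels), "xyz" and "rotation" of the camera in the world; the wrist camera has in their place "tool_from_camera" (4x4, takes a point from camera to tool coordinates, whose origin is the TCP and whose axes are the flange's). Camera axes: x right, y up, looking along -z (the intrinsics and any distortion apply to the point x, -y, -z); pixel columns grow to the right and rows downward; lengths in m; the calibration is good to about 2 mm. A picture is of the moment at which its call begins: read the wrist's pose just before it. calibration takes no time and is no camera call.
- r.job_done(): hands the job in; it is judged then, once.
The state is a dict: "time": time; "joint_positions": joint angles; "dq": joint speeds; "effort": joint torques, N m; "tcp_pos": TCP position; "tcp_rot": TCP orientation; "wrist_force": force on the tool from outside, world axes, zero at the start; "wrist_torque": the same for the moment, N m; "grip_width": finger opening in m; "grasp_force": force on a finger pad.
Only numpy, scipy, OpenCV 4.12 (cv2) and the standard library are available. Lean on these libraries where they do the work, as an engineer would, in place of code of your own. Each camera call takes 0.05 s, during which the arm holds its last target. There are 200 camera calls.

## Working session

There is one attempt and no reset: what is moved stays moved. The work goes in short steps, Python scripts to look and compute and a tool call to move; the robot and the scene stay as the last step left them, time stands still between calls to the robot, and variables do not carry over. Pictures are saved under pics/ and viewed, at most 14 in all, crops included, and the job is handed in when it is done.

Besides the shell and the picture viewer there is one more tool, called after ">>>" by a JSON object that holds its "method" and its "body". move_arm: Moves the arm, as the interface text tells. Its arguments: {"type":"object","properties":{"moves":{"type":"array","items":{"type":"array","items":{"type":"array","items":{"type":"number"}}}},"squeeze":{"type":"number"}},"required":["moves"]}

```bash
ls; mkdir -p pics; python3 - <<'E'
from bench import r
import cv2
for n in("scene","top","wrist"):
    im=r.snapshot(n); cv2.imwrite(f"pics/{n}0.png",im); print(n,r.calibration(n))
s=r.read_state();print(s)
E
```

```text
pics
scene {'fov_y': 43.288242205560394, 'cx': 310.08643706257556, 'cy': 192.41019987778296, 'xyz': array([ 1.2422335 , -0.40763787,  0.76775669]), 'rotation': array([0.35010449, 0.20773109, 0.44935776, 0.79520579])}
top {'fov_y': 44.12679760090781, 'cx': 321.0737765649765, 'cy': 191.91186240849672, 'xyz': array([0.35008188, 0.01129369, 1.36364314]), 'rotation': array([ 0.05123947, -0.05749609, -0.69765233,  0.71228502])}
wrist {'fov_y': 71.21506719091144, 'cx': 319.7315668298656, 'cy': 199.98822783228144, 'tool_from_camera': array([[-8.21802375e-04,  9.53851490e-01,  3.00277637e-01,
         7.70121705e-02],
       [ 9.99999654e-01,  7.46035886e-04,  3.66975877e-04,
         2.76265497e-04],
       [ 1.26022595e-04,  3.00277834e-01, -9.53851774e-01,
        -1.42376444e-01],
       [ 0.00000000e+00,  0.00000000e+00,  0.00000000e+00,
         1.00000000e+00]])}
{'time': 0.15, 'joint_positions': array([-1.35929446e+00,  3.81042201e-01,  1.29803755e+00,  2.61358995e-06,
        1.46362228e+00, -2.15262470e-01]), 'dq': array([ 3.58991371e-05, -1.42282368e-03, -1.69450889e-03, -1.49658783e-03,
        1.89754779e-04,  8.41175585e-04]), 'effort': array([ 3.92221074e-03, -4.48623776e+01, -2.31346321e+01, -9.86719647e-05,
        3.78188153e-03, -7.52693182e-06]), 'tcp_pos': array([ 0.22762857, -0.50043503,  0.23086966]), 'tcp_rot': array([ 9.77320155e-01,  2.11766395e-01,  2.34219398e-06, -5.54682458e-04]), 'wrist_force': array([ 0.05912889,  0.17156528, -0.28907347]), 'wrist_torque': array([-0.06597768,  0.01517109,  0.03341769]), 'grasp_force': 0.0, 'grip_width': 0.08540883842140913}
```

View pics/top0.png

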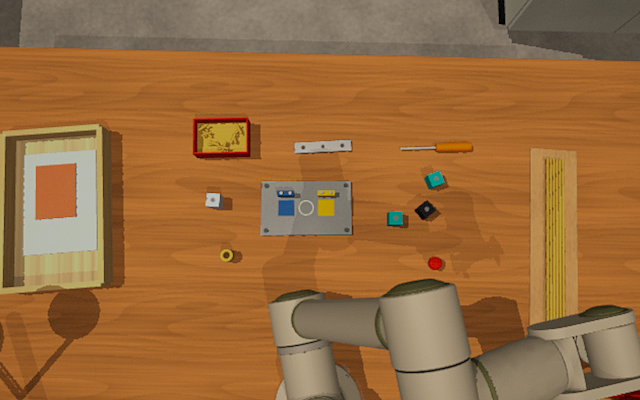

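View pics/scene0.png

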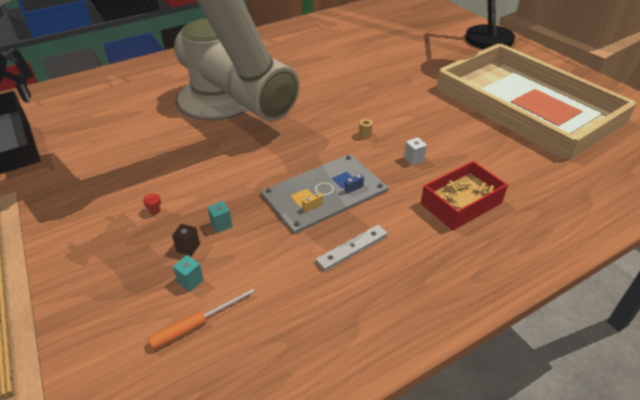

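Top view: plate ring at (306,208), blue square (286,208), yellow square (326,208), strap (323,147), silver block (213,200), bush (226,255), knob (435,263). Three things have the black block's shape: (426,210) is black, while (435,180) and (395,219) are teal. The black one fits the description, and I'll confirm it in a crop.

```bash
cat > h.py <<'E'
import numpy as np, cv2
from bench import r
from scipy.spatial.transform import Rotation as R
def cam(n, s=None):
    c=r.calibration(n); f=200/np.tan(np.radians(c["fov_y"]/2))
    if n!="wrist": return c,f,np.array(c["xyz"]),R.from_quat(c["rotation"]).as_matrix()
    T=np.eye(4);T[:3,:3]=R.from_quat(s["tcp_rot"]).as_matrix();T[:3,3]=s["tcp_pos"]
    M=T@np.array(c["tool_from_camera"]); return c,f,M[:3,3],M[:3,:3]
def cast(n,px,z,s=None):
    c,f,o,M=cam(n,s); px=np.atleast_2d(np.asarray(px,float))
    d=np.c_[(px[:,0]-c["cx"])/f,-(px[:,1]-c["cy"])/f,-np.ones(len(px))]@M.T
    return (o+d*((z-o[2])/d[:,2])[:,None])[:,:2]
def proj(n,p,s=None):
    c,f,o,M=cam(n,s); q=(np.asarray(p)-o)@M; return np.array([c["cx"]-f*q[0]/q[2],c["cy"]+f*q[1]/q[2]])
def yaw(s): # angle of tool y axis (closing line), mod pi
    y=R.from_quat(s["tcp_rot"]).as_matrix()[:,1]; return np.arctan2(y[1],y[0])
E
python3 - <<'E'
from h import *
im=cv2.imread("pics/top0.png")
for k,p,z in [("ring",(306,208),.012),("blue",(286,208),.012),("yel",(326,208),.012),("strap",(323,147),.012),("silver",(213,200),.05),("bush",(226,255),.04),("black",(426,210),.05),("knob",(435,263),.036)]:
    print(k,cast("top",p,z).round(3))
s=r.read_state();print(yaw(s),R.from_quat(s["tcp_rot"]).as_matrix().round(3))
a=cv2.resize(im[165:235,375:465],None,fx=6,fy=6,interpolation=cv2.INTER_CUBIC);cv2.imwrite("pics/c1.png",a)
E
```

```text
ring [[0.514 0.042]]
blue [[0.513 0.097]]
yel [[ 0.515 -0.013]]
strap [[ 0.688 -0.001]]
silver [[0.526 0.291]]
bush [[0.381 0.251]]
black [[ 0.511 -0.281]]
knob [[ 0.371 -0.306]]
-1.1440321437662004 [[ 0.91   0.414 -0.   ]
 [ 0.414 -0.91   0.001]
 [ 0.    -0.001 -1.   ]]
```

View pics/c1.png

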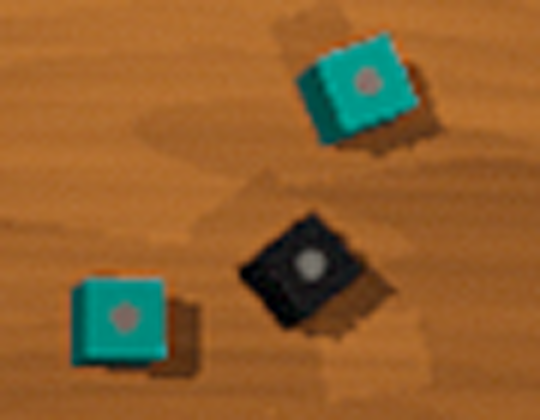

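The crop confirms it: the black cube is at top-view pixel (426,210), and the other two are teal. I'll fly over the plate for a wrist look.

>>> {"method": "move_arm", "body": {"moves": [[[0,0,-0.41,252,541,10,85],[0,0,-0.41,252,541,10,85],[0,0,-0.41,252,541,10,85],[0,0,-0.41,252,541,10,85],[0,0,-0.41,252,541,10,85],[0,0,-0.41,252,541,10,85],[0,0,-0.41,252,541,10,85],[0,0,-0.41,252,541,10,85],[0,0,-0.41,252,541,10,85],[0,0,-0.41,252,541,10,85]]]}}

```text
time: 0.98
tcp_pos: [0.4035, -0.1217, 0.2384]
tcp_rot: [1.0, 0.008, 0.0, 0.0]
wrist_force: [0.9, 0.4, 0.1]
grip_width: 0.0851
grasp_force: 0.0
```

>>> {"method": "move_arm", "body": {"moves": [[[0,0,0,70,155,0,85],[0,0,0,70,155,0,85],[0,0,0,70,155,0,85],[0,0,0,70,155,0,85],[0,0,0,70,155,0,85],[0,0,0,70,155,0,85],[0,0,0,70,155,0,85]]]}}

```text
time: 1.57
tcp_pos: [0.473, 0.0311, 0.238]
tcp_rot: [1.0, 0.009, -0.0, 0.0]
wrist_force: [0.1, -0.8, -0.9]
grip_width: 0.0846
grasp_force: 0.0
```

```bash
python3 - <<'E'
from h import *
import pickle
s=r.read_state(); im=r.snapshot("wrist"); cv2.imwrite("pics/w1.png",im); pickle.dump(s,open("w1.pkl","wb"))
print(s["tcp_pos"],s["dq"].round(3),yaw(s))
for k,p in dict(ring=(.514,.042,.012),silver=(.526,.291,.05),black=(.511,-.281,.05),strap=(.688,0,.012),bush=(.381,.251,.04)).items(): print(k,proj("wrist",p,s).round())
E
```

```text
[0.47299381 0.031121   0.23802308] [-0.034 -0.011  0.008 -0.     0.001 -0.001] -1.5532620804620596
ring [312. 141.]
silver [ 94. 130.]
black [586. 151.]
strap [351. -18.]
bush [155. 241.]
```

View pics/w1.png

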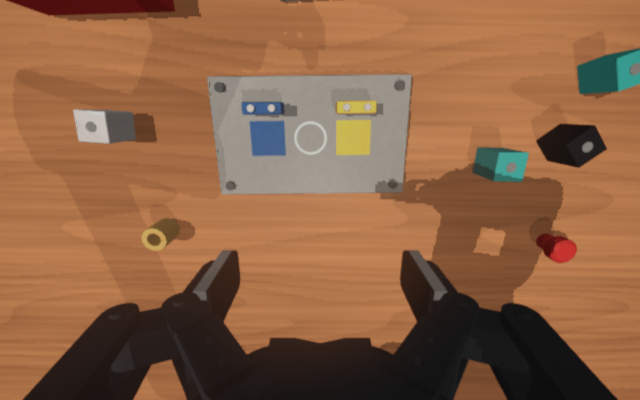

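Wrist view: ring at (310,138), blue square (268,138), yellow square (353,138), silver block's top at (91,126), bush top at (154,239), black block's top at (587,147). All agree with the top view. Next, precise measurements.

```bash
cat >> h.py <<'E'
def comps(m,amin=40):
    n,l,st,ce=cv2.connectedComponentsWithStats(m.astype(np.uint8))
    return [(l==i,st[i],ce[i]) for i in range(1,n) if st[i][4]>=amin]
def rect(n,m,z,s=None):  # mask -> rectangle on plane z: centre(mm), size(mm), angle(deg)
    c=max(cv2.findContours(m.astype(np.uint8),cv2.RETR_EXTERNAL,cv2.CHAIN_APPROX_NONE)[0],key=len)[:,0]
    return cv2.minAreaRect((cast(n,c,z,s)*1000).astype(np.float32))
E
python3 - <<'E'
from h import *
import pickle
s=pickle.load(open("w1.pkl","rb")); im=cv2.imread("pics/w1.png"); h=cv2.cvtColor(im,cv2.COLOR_BGR2HSV)
H,S,V=[h[...,i].astype(int) for i in range(3)]
yy,xx=np.mgrid[:400,:640]
print("plate")
for k,m in (("blue",(abs(H-110)<15)&(S>120)&(yy>116)&(yy<165)),("yel",(abs(H-26)<5)&(S>140)&(V>150)&(yy>116)&(yy<165)&(xx>330)&(xx<380))):
    for c in comps(m,300): print(k,c[1],rect("wrist",c[0],.012,s))
m=(S<60)&(V>165)&(yy>115)&(yy<165)&(xx>290)&(xx<332)
for c in comps(m): print("ring",c[1],rect("wrist",c[0],.012,s))
for k,b in (("plate",(S<60)&(xx>200)&(xx<420)&(yy>65)&(yy<200)),("silver",(S<70)&(V>150)&(xx<140)&(yy>90)&(yy<160))):
    for c in comps(b,200): print(k,c[1],rect("wrist",c[0],.05 if k=="silver" else .012,s))
m=(abs(H-22)<6)&(S>90)&(V>120)&(xx>135)&(xx<185)&(yy>220)&(yy<260)
for c in comps(m): print("bush",c[1],c[2])
E
```

```text
plate
blue [ 251  122   33   33 1013] ((516.45556640625, 99.4161605834961), (40.54237747192383, 40.86296081542969), 0.9575837850570679)
yel [ 337  121   33   33 1078] ((519.5687866210938, -11.141599655151367), (40.45844268798828, 42.02470397949219), 0.957380473613739)
ring [294 121  34  34 368] ((517.9968872070312, 43.774742126464844), (41.76674270629883, 42.802799224853516), 0.9567444324493408)
plate [  208    75   203   119 19076] ((518.2418823242188, 44.257667541503906), (148.11068725585938, 248.04393005371094), 1.5157965421676636)
silver [ 73 109  36  35 924] ((530.0287475585938, 293.9484558105469), (35.19137191772461, 36.11225128173828), 86.86450958251953)
bush [141 227  26  24 355] [153.76056338 238.78873239]
```

>>> {"method": "move_arm", "body": {"moves": [[[0,0,-0.072,55,261,-78,85],[0,0,-0.072,55,261,-78,85],[0,0,-0.072,55,261,-78,85],[0,0,-0.072,55,261,-78,85],[0,0,-0.072,55,261,-78,85],[0,0,-0.072,55,261,-78,85],[0,0,-0.072,55,261,-78,85],[0,0,-0.072,55,261,-78,85],[0,0,-0.072,55,261,-78,85],[0,0,-0.072,55,261,-78,85]]]}}

```text
time: 2.45
tcp_pos: [0.5286, 0.2905, 0.1606]
tcp_rot: [1.0, -0.029, 0.0, 0.0]
wrist_force: [0.2, 1.4, 1.0]
grip_width: 0.085
grasp_force: 0.0
```

```bash
python3 - <<'E'
from h import *
s=r.read_state(); im=r.snapshot("wrist"); cv2.imwrite("pics/w2.png",im)
h=cv2.cvtColor(im,cv2.COLOR_BGR2HSV); H,S,V=[h[...,i].astype(int) for i in range(3)]
print(s["tcp_pos"],s["dq"].round(3),yaw(s)+np.pi/2)
for t in (130,150,170):
  for c in comps((S<70)&(V>t),700): print(t,c[1],rect("wrist",c[0],.05,s),V[c[0]].mean())
E
```

```text
[0.52864716 0.29045937 0.16056461] [-0.008 -0.015  0.002  0.003 -0.001  0.003] -0.05713273982803413
130 [ 541    0   99   23 1483] ((668.6771240234375, 70.94728088378906), (76.7219009399414, 14.888519287109375), 86.68635559082031) 181.04652730950775
130 [ 433  105  207   75 7626] ((571.5169067382812, 95.62675476074219), (51.02405548095703, 181.2096405029297), 3.6513726711273193) 151.38814581694203
130 [ 597  156   43   85 2202] ((505.4944763183594, 6.517889022827148), (87.94081115722656, 37.790016174316406), 15.634050369262695) 151.91553133514986
130 [ 297  176   38   39 1394] ((530.4676513671875, 293.96612548828125), (35.562957763671875, 37.408424377441406), 85.27997589111328) 186.53156384505021
130 [   0  240   52  107 1986] ((437.7001037597656, 622.6177978515625), (46.73456573486328, 132.05633544921875), 85.38353729248047) 202.60422960725074
150 [ 541    0   99   22 1412] ((669.0150756835938, 70.81405639648438), (76.03327941894531, 14.198463439941406), 86.68632507324219) 183.12181303116148
150 [ 434  107  206   72 5404] ((568.5560302734375, 95.56324005126953), (49.122920989990234,
[... 259 characters left out ...]
812, 294.368408203125), (35.573455810546875, 35.53159713745117), 86.674560546875) 191.0663544106167
150 [   0  240   52  107 1986] ((437.7001037597656, 622.6177978515625), (46.73456573486328, 132.05633544921875), 85.38353729248047) 202.60422960725074
170 [ 542    0   98   22 1340] ((669.0078735351562, 70.69007873535156), (75.32414245605469, 14.198434829711914), 86.68635559082031) 184.3134328358209
170 [ 297  179   37   36 1198] ((529.4949951171875, 294.8611755371094), (34.64131164550781, 34.5826530456543), 86.67454528808594) 193.21953255425709
170 [   0  240   52  107 1986] ((437.7001037597656, 622.6177978515625), (46.73456573486328, 132.05633544921875), 85.38353729248047) 202.60422960725074
```

View pics/w2.png

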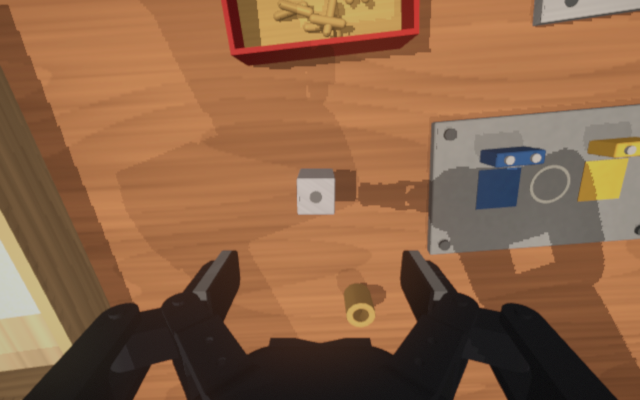

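Silver block's top is at (315,196), square to the tool. Descending to grip it.

>>> {"method": "move_arm", "body": {"moves": [[[0,0,0,1,4,-80,85],[0,0,0,1,4,-149,85],[0,0,0,1,4,-149,85],[0,0,0,1,4,-149,85],[0,0,0,1,4,-149,85],[0,0,0,1,4,-149,30],[0,0,0,1,4,-149,30],[0,0,0,1,4,-149,30],[0,0,0,1,4,-149,30],[0,0,0,1,4,-149,30]]], "squeeze": 40}}

```text
time: 3.33
tcp_pos: [0.5303, 0.2964, 0.0134]
tcp_rot: [1.0, -0.028, 0.002, -0.001]
wrist_force: [-1.0, -1.5, 8.2]
grip_width: 0.0355
grasp_force: 41.2
```

>>> {"method": "move_arm", "body": {"moves": [[[0,0,0,0,0,35,30],[0,0,0,0,0,70,30],[0,0,0.083,-14,-198,70,30],[0,0,0.083,-14,-198,70,30],[0,0,0.083,-14,-198,70,30],[0,0,0.083,-14,-198,70,30],[0,0,0.083,-14,-198,70,30],[0,0,0.083,-14,-198,70,30],[0,0,0.083,-14,-198,70,30],[0,0,0.083,-14,-198,70,30]]]}}

```text
time: 4.17
tcp_pos: [0.5154, 0.0985, 0.0819]
tcp_rot: [1.0, 0.014, 0.0, -0.0]
wrist_force: [-0.7, 0.0, -2.0]
grip_width: 0.0355
grasp_force: 41.0
```

```bash
python3 - <<'E'
from h import *
s=r.read_state(); im=r.snapshot("wrist"); cv2.imwrite("pics/w3.png",im)
h=cv2.cvtColor(im,cv2.COLOR_BGR2HSV); H,S,V=[h[...,i].astype(int) for i in range(3)]
yy,xx=np.mgrid[:400,:640]
print(s["tcp_pos"],s["dq"].round(3),yaw(s)+np.pi/2,s["wrist_force"])
for c in comps((abs(H-26)<5)&(S>140)&(V>100),300): print("yel",c[1],rect("wrist",c[0],.012,s))
for c in comps((S<60)&(V>150),200): print("white",c[1],rect("wrist",c[0],.012,s))
E
```

```text
[0.5154054  0.0985121  0.08185336] [ 0.024  0.007 -0.003 -0.002 -0.001 -0.001] 0.027548188073402313 [-0.67181644  0.0209963  -2.00689128]
yel [449 164  70  19 895] ((550.9242553710938, -27.016639709472656), (14.15875244140625, 51.74616241455078), 1.5344724655151367)
yel [431 185  56  13 451] ((536.3720092773438, -10.437629699707031), (9.071600914001465, 43.1594352722168), 3.51288104057312)
white [ 224  117   85  163 6556] ((520.185546875, 137.788330078125), (135.8029327392578, 61.294044494628906), 1.53151535987854)
white [  347   116   216   119 12025] ((545.6671752929688, 0.1707000732421875), (93.60997772216797, 157.18368530273438), 1.5315316915512085)
white [ 368  246   61   44 1059] ((469.1380920410156, 30.737884521484375), (62.52979278564453, 23.36542320251465), 50.201416015625)
white [ 279  258   82   39 1441] ((454.9193115234375, 97.11628723144531), (38.048885345458984, 69.62248229980469), 1.538528323173523)
white [283 293  57  32 481] ((418.5488586425781, 105.68075561523438), (60.646793365478516, 9.638708114624023), 56.74319076538086)
white [324 294  34  32 688] ((422.53753662109375, 71.8094482421875), (35.299888610839844, 28.350109100341797), 58.34518814086914)
white [282 309  30  18 248] ((406.555908203125, 119.84801483154297), (30.088525772094727, 16.54403305053711), 57.58414077758789)
```

View pics/w3.png

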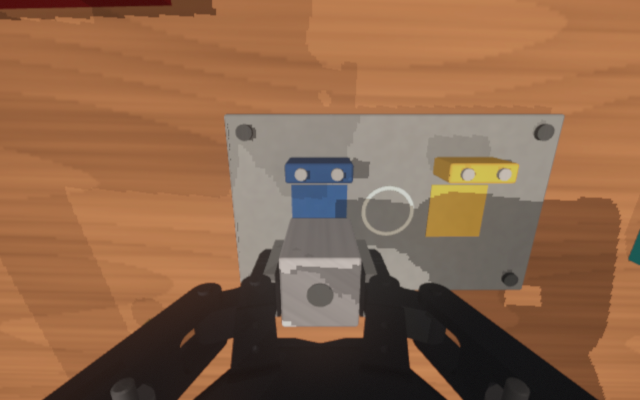

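Silver is held over the plate square to it. Blue square's visible part at x 292–347, row 185; ring at (388,211). Refining the ring and the blue square's edges.

```bash
python3 - <<'E'
from h import *
s=r.read_state(); im=cv2.imread("pics/w3.png")
h=cv2.cvtColor(im,cv2.COLOR_BGR2HSV); H,S,V=[h[...,i].astype(int) for i in range(3)]
yy,xx=np.mgrid[:400,:640]
m=(abs(H-110)<15)&(S>110)&(yy>186)&(yy<217)
for c in comps(m,300): print("blue",c[1],rect("wrist",c[0],.012,s))
box=(xx>355)&(xx<420)&(yy>180)&(yy<242)
bg=cv2.medianBlur(im[...,1],31).astype(int)
for c in comps(box&(im[...,1].astype(int)-bg>18),60): print("ring",c[1],rect("wrist",c[0],.012,s))
print(cast("wrist",[(388,211)],.012,s), proj("wrist",(s["tcp_pos"][0],s["tcp_pos"][1],.05+.0819-.0134),s))
print(cast("wrist",[(278,258),(361,258),(358,326),(282,326),(320,295)],.1185,s), s["tcp_pos"])
E
```

```text
blue [ 292  187   55   30 1589] ((524.255126953125, 99.76058959960938), (24.28843879699707, 42.46522903442383), 1.5918588638305664)
ring [361 186  56  50 636] ((517.8861694335938, 44.59587860107422), (42.203975677490234, 41.98606872558594), 48.125244140625)
[[0.51796113 0.04396291]] [319.53541587 294.2783749 ]
[[0.53289726 0.11710311]
 [0.53387708 0.08191881]
 [0.49868159 0.08076996]
 [0.49770158 0.11585693]
 [0.51498688 0.09878295]] [0.5153565  0.09899939 0.08169028]
```

>>> {"method": "move_arm", "body": {"moves": [[[0,0,0,1,0.5,-40,30],[0,0,0,1,0.5,-50,30],[0,0,0,1,0.5,-56,30],[0,0,0,1,0.5,-56,30],[0,0,0,1,0.5,-56,30]]]}}

```text
time: 4.63
tcp_pos: [0.5163, 0.0995, 0.0258]
tcp_rot: [1.0, 0.015, -0.0, -0.0]
wrist_force: [-0.6, 1.0, -2.0]
grip_width: 0.0357
grasp_force: 41.7
```

>>> {"method": "move_arm", "body": {"moves": [[[0,0,0,0,0,-0.6,30],[0,0,0,0,0,-0.6,65],[0,0,0,0,0,-0.6,65],[0,0,0,0,0,-0.6,65],[0,0,0,0,0,40,65],[0,0,0,0,0,80,65],[0,0,0,0,0,120,65],[0,0,0,0,-40,140,65],[0,0,0,0,-80,150,65],[0,0,0,0,-120,150,65]]]}}

```text
time: 5.47
tcp_pos: [0.517, -0.0214, 0.1783]
tcp_rot: [1.0, 0.015, 0.003, 0.001]
wrist_force: [1.5, -1.5, -0.2]
grip_width: 0.0647
grasp_force: 0.0
```

```bash
cat > chk.py <<'E'
import sys
from h import *
s=r.read_state(); im=r.snapshot("wrist"); cv2.imwrite(sys.argv[1],im)
print(s["time"],s["tcp_pos"],s["dq"].round(3)[:3],yaw(s)+np.pi/2)
h=cv2.cvtColor(im,cv2.COLOR_BGR2HSV); H,S,V=[h[...,i].astype(int) for i in range(3)]
yy,xx=np.mgrid[:400,:640]
E
python3 - <<'E'
import sys; sys.argv=["","pics/w4.png"]
exec(open("chk.py").read())
p=proj("wrist",(.5165,.0995,.062),s); print(p)
for t in (130,150,170):
  for c in comps((S<70)&(V>t)&(abs(xx-p[0])<45)&(abs(yy-p[1])<45),500): print(t,c[1],rect("wrist",c[0],.062,s))
E
```

```text
5.4667 [ 0.51696672 -0.02143101  0.17825444] [-0.993  0.036  0.021] 0.030101724511853778
[193.92689058 193.31757131]
130 [ 149  149   90   90 5413] ((514.2251586914062, 95.62680053710938), (89.30319213867188, 83.17665100097656), 1.6052069664001465)
150 [ 158  176   81   63 3398] ((501.5597229003906, 97.13568115234375), (64.02355194091797, 79.46770477294922), 1.6365593671798706)
170 [ 174  176   41   36 1191] ((515.9989624023438, 98.89661407470703), (35.049041748046875, 35.05402374267578), 1.6480242013931274)
```

View pics/w4.png

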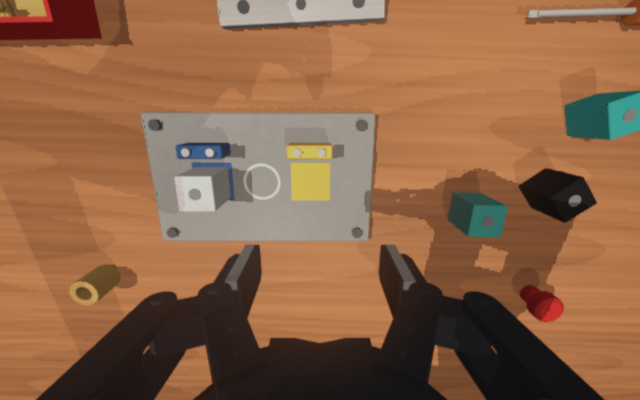

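Silver stands on blue at (195,195) in the picture, measured 0.5 mm off and 0.1° out of square. Next, over the black block.

>>> {"method": "move_arm", "body": {"moves": [[[0,0,0,-6,-260,-14,65],[0,0,0,-6,-260,-14,65],[0,0,0,-6,-260,-14,65],[0,0,0,-6,-260,-14,65],[0,0,0,-6,-260,-14,65],[0,0,0,-6,-260,-14,65],[0,0,0,-6,-260,-14,65],[0,0,0,-6,-260,-14,65],[0,0,0,-6,-260,-14,65]]]}}

```text
time: 6.27
tcp_pos: [0.51, -0.2802, 0.161]
tcp_rot: [1.0, 0.013, -0.0, -0.0]
wrist_force: [-0.4, -0.1, -0.0]
grip_width: 0.0649
grasp_force: 0.0
```

```bash
python3 - <<'E'
import sys; sys.argv=["","pics/w5.png"]
exec(open("chk.py").read())
p=proj("wrist",(.511,-.281,.05),s); print(p)
x,y=int(p[0]),int(p[1]); c=im[max(0,y-80):y+80,x-110:x+110]; print(x-110,max(0,y-80))
cv2.imwrite("pics/c5.png",cv2.resize(np.clip(c.astype(float)*2.5,0,255).astype(np.uint8),None,fx=3,fy=3,interpolation=cv2.INTER_CUBIC))
for t in (18,25,32,40):
  for c in comps((V<t)&(abs(xx-p[0])<60)&(abs(yy-p[1])<60),500): print(t,c[1],rect("wrist",c[0],.05,s))
E
```

```text
6.2667 [ 0.51002042 -0.28016868  0.16099533] [ 0.034 -0.018  0.017] 0.026792208048850963
[320.66932531 196.27325319]
210 116
```

View pics/c5.png

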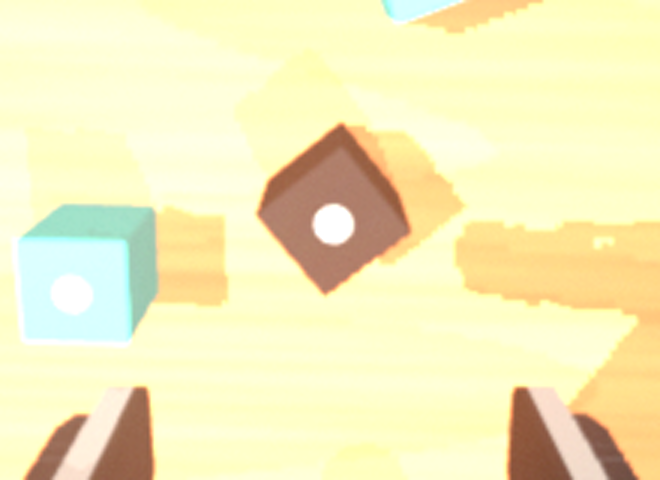

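Black block's top corners in the crop are (340,145), (410,231), (326,295), (258,214), with the dot at (334,223).

```bash
python3 - <<'E'
from h import *
s=r.read_state()
q=np.array([(340,145),(410,231),(326,295),(258,214),(334,223)])/3+[210,116]
c=cast("wrist",q,.05,s)*1000; print(c.round(1)); print(c[:4].mean(0))
for i in range(4):
    d=c[(i+1)%4]-c[i]; print(np.hypot(*d), np.degrees(np.arctan2(d[1],d[0])))
t=cast("wrist",np.array([(20,240),(127,240),(132,338),(22,340)])/3+[210,116],.05,s)*1000;print(t.round(0))
print(s["tcp_pos"])
E
```

```text
[[ 541.7 -281.7]
 [ 515.  -304.6]
 [ 492.8 -278.7]
 [ 519.2 -256.7]
 [ 517.  -280.6]]
[ 517.2070249  -280.44259339]
35.14079402669739 -139.37133150607102
34.09030669963454 130.6315441336412
34.35982182156175 39.7629644750627
33.580384814327644 -48.029081291405504
[[ 509. -182.]
 [ 510. -215.]
 [ 476. -216.]
 [ 474. -179.]]
[ 0.51020498 -0.27929473  0.16122388]
```

>>> {"method": "move_arm", "body": {"moves": [[[0,0,-0.887,7,-1,-60,56],[0,0,-0.887,7,-1,-60,56],[0,0,-0.887,7,-1,-60,56],[0,0,-0.887,7,-1,-60,56],[0,0,-0.887,7,-1,-60,56],[0,0,-0.887,7,-1,-60,56],[0,0,-0.887,7,-1,-60,56],[0,0,-0.887,7,-1,-60,56],[0,0,-0.887,7,-1,-60,56],[0,0,-0.887,7,-1,-60,56]]]}}

```text
time: 7.15
tcp_pos: [0.5175, -0.2805, 0.1015]
tcp_rot: [0.91, -0.414, 0.0, -0.0]
wrist_force: [0.2, 0.6, -0.2]
grip_width: 0.056
grasp_force: 0.0
```

```bash
python3 - <<'E'
import sys; sys.argv=["","pics/w6.png"]
exec(open("chk.py").read())
p=proj("wrist",(.517,-.2805,.05),s); print(p)
x,y=int(p[0]),int(p[1]); c=im[y-100:min(400,y+100),x-130:x+130]; print(x-130,y-100)
cv2.imwrite("pics/c6.png",cv2.resize(np.clip(c.astype(float)*2.5,0,255).astype(np.uint8),None,fx=3,fy=3,interpolation=cv2.INTER_CUBIC))
E
```

```text
7.15 [ 0.51745876 -0.28049708  0.10154623] [-0.007  0.004 -0.003] -0.8545564041086071
[320.50542528 220.88860098]
190 120
```

View pics/c6.png

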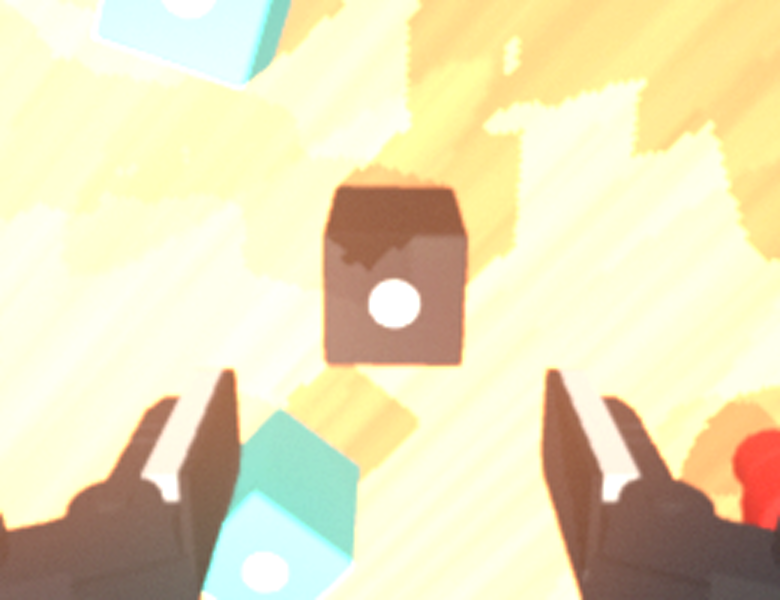

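Black block is square and centred between the fingers (dot at (394,303) in the crop), and both teal blocks are clear. Gripping.

>>> {"method": "move_arm", "body": {"moves": [[[0,0,0,0,0,-40,56],[0,0,0,0,0,-80,56],[0,0,0,0,0,-87,56],[0,0,0,0,0,-87,56],[0,0,0,0,0,-87,30],[0,0,0,0,0,-87,30],[0,0,0,0,0,-87,30],[0,0,0,0,0,-87,30],[0,0,0,0,0,-87,30]]]}}

```text
time: 7.95
tcp_pos: [0.5182, -0.2822, 0.0165]
tcp_rot: [0.909, -0.416, 0.002, 0.001]
wrist_force: [-0.3, -0.0, 6.6]
grip_width: 0.0354
grasp_force: 41.7
```

>>> {"method": "move_arm", "body": {"moves": [[[0,0,0,0,0,40,30],[0,0,0,0,0,80,30],[0,0,0.881,1.5,270,80,30],[0,0,0.881,1.5,270,80,30],[0,0,0.881,1.5,270,80,30],[0,0,0.881,1.5,270,80,30],[0,0,0.881,1.5,270,80,30],[0,0,0.881,1.5,270,80,30],[0,0,0.881,1.5,270,80,30],[0,0,0.881,1.5,270,80,30]]]}}

```text
time: 8.78
tcp_pos: [0.5183, -0.0074, 0.0953]
tcp_rot: [1.0, 0.016, 0.0, -0.0]
wrist_force: [0.3, 0.4, -1.0]
grip_width: 0.0353
grasp_force: 41.0
```

>>> {"method": "move_arm", "body": {"moves": [[[0,0,0,0,0,0,30],[0,0,0,0,0,0,30]]]}}

```text
time: 8.95
tcp_pos: [0.519, -0.0119, 0.0948]
tcp_rot: [1.0, 0.01, 0.001, 0.0]
wrist_force: [-0.1, 0.5, -0.8]
grip_width: 0.0357
grasp_force: 41.0
```

```bash
python3 - <<'E'
import sys; sys.argv=["","pics/w7.png"]
exec(open("chk.py").read())
print(s["wrist_force"])
m=(abs(H-26)<5)&(S>140)&(V>60)
for c in comps(m,300): print("yel",c[1],rect("wrist",c[0],.012,s))
zt=s["tcp_pos"][2]-.0165+.05
p=proj("wrist",(*s["tcp_pos"][:2],zt),s); print(p)
x,y=int(p[0]),int(p[1]); print(x-120,y-130)
cv2.imwrite("pics/c7.png",cv2.resize(np.clip(im[y-130:min(400,y+60),x-120:x+120].astype(float)*2,0,255).astype(np.uint8),None,fx=3,fy=3,interpolation=cv2.INTER_CUBIC))
E
```

```text
8.95 [ 0.51899972 -0.01194444  0.09483883] [-0.021  0.009  0.001] 0.020233999136485492
[-0.06456441  0.47505697 -0.76728384]
yel [287 162  62  17 674] ((550.8851928710938, -9.676151275634766), (13.270126342773438, 50.128177642822266), 1.1069098711013794)
yel [ 293  182   51   38 1794] ((524.4522705078125, -10.508981704711914), (32.838314056396484, 42.05934143066406), 1.105426549911499)
[319.6032348  289.73622001]
199 159
```

View pics/c7.png

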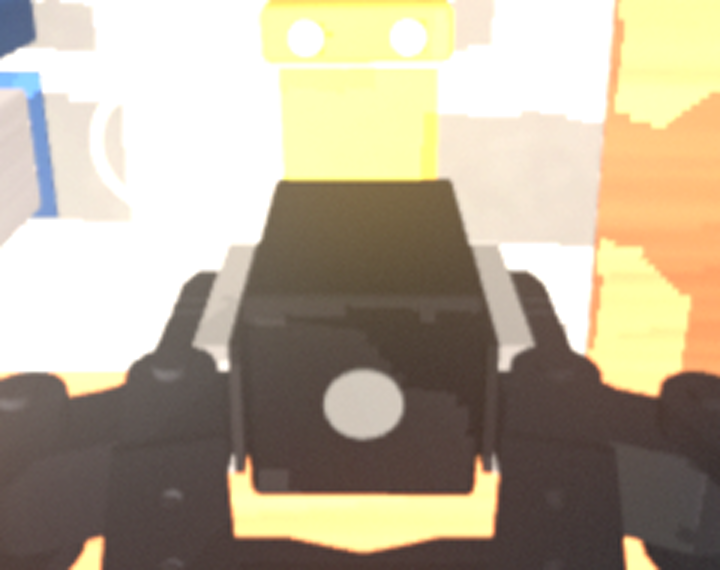

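Block centre measures about 1.7 mm behind the TCP (dot at crop (364,403)), so I'm correcting x as I lower.

>>> {"method": "move_arm", "body": {"moves": [[[0,0,0.006,2,1,-40,30],[0,0,0.006,2,1,-58,30],[0,0,0.006,2,1,-65.5,30],[0,0,0.006,2,1,-65.5,30],[0,0,0.006,2,1,-65.5,30]]]}}

```text
time: 9.42
tcp_pos: [0.5211, -0.0115, 0.0291]
tcp_rot: [1.0, 0.013, 0.0, 0.0]
wrist_force: [0.1, 0.8, -1.5]
grip_width: 0.0352
grasp_force: 42.4
```

>>> {"method": "move_arm", "body": {"moves": [[[0,0,0,0,0,-0.8,30],[0,0,0,0,0,-0.8,65],[0,0,0,0,0,-0.8,65],[0,0,0,0,0,-0.8,65],[0,0,0,0,0,40,65],[0,0,0,0,0,80,65],[0,0,0,-10,25,110,65],[0,0,0,-30,55,130,65],[0,0,0,-40,60,130,65],[0,0,0,-40,60,130,65]]]}}

```text
time: 10.25
tcp_pos: [0.4792, 0.051, 0.1598]
tcp_rot: [1.0, 0.015, 0.001, 0.0]
wrist_force: [0.9, 0.7, -0.4]
grip_width: 0.065
grasp_force: 0.0
```

```bash
python3 - <<'E'
import sys; sys.argv=["","pics/w8.png"]
exec(open("chk.py").read())
print(proj("wrist",(.5195,-.0109,.062),s),proj("wrist",(.382,.252,.04),s))
# bush
m=(abs(H-22)<7)&(S>110)&(V>90)&(xx<230)&(yy>200)
for c in comps(m,150): print("bush?",c[1],c[2])
p=proj("wrist",(.5165,.099,.062),s)
for c in comps((S<70)&(V>170)&(abs(xx-p[0])<45)&(abs(yy-p[1])<45),500): print(c[1],rect("wrist",c[0],.062,s))
E
```

```text
10.25 [0.47921059 0.0510402  0.1598477 ] [-0.042  0.064 -0.031] 0.030366687152164396
[392.79850687 159.22576207] [130.33294878 276.20410817]
bush? [ 115  246   49   43 1331] [138.97370398 266.79038317]
[ 244  139   43   42 1579] ((515.6207275390625, 99.21967315673828), (35.46844482421875, 35.4271240234375), 1.6910349130630493)
```

View pics/w8.png

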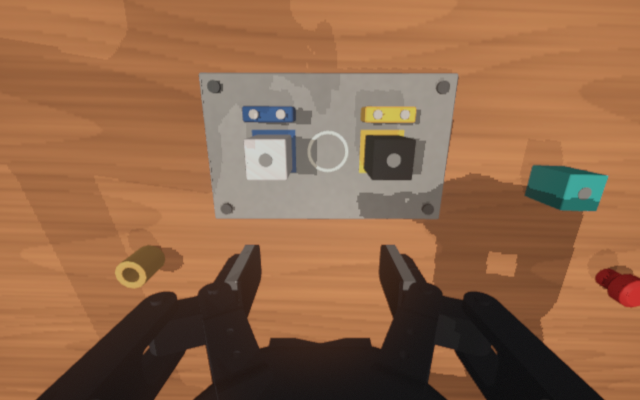

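Black stands on yellow with its dot at (394,160), under 1 mm from the target. The bush top is at (131,274), so I go there with the tool turned a quarter turn.

>>> {"method": "move_arm", "body": {"moves": [[[0,0,0.8,-96,201,0,65],[0,0,0.8,-96,201,0,65],[0,0,0.8,-96,201,0,65],[0,0,0.8,-96,201,0,65],[0,0,0.8,-96,201,0,65],[0,0,0.8,-96,201,0,65],[0,0,1.57,-96,201,0,65],[0,0,1.57,-96,201,0,65],[0,0,1.57,-96,201,0,65],[0,0,1.57,-96,201,0,65]]]}}

```text
time: 11.13
tcp_pos: [0.3855, 0.2501, 0.1576]
tcp_rot: [0.801, 0.599, -0.001, -0.0]
wrist_force: [0.0, -0.1, -0.4]
grip_width: 0.0657
grasp_force: 0.0
```

```bash
python3 -c "
from h import *
s=r.read_state();print(yaw(s),s['tcp_pos'],s['joint_positions'].round(2))"
```

```text
-0.287530725143104 [0.38554505 0.25006954 0.15763653] [ 0.32  0.3   1.66 -0.    1.18  0.6 ]
```

>>> {"method": "move_arm", "body": {"moves": [[[0,0,0.314,-2,2,0,65],[0,0,0.314,-2,2,0,65],[0,0,0.314,-2,2,0,65],[0,0,0.314,-2,2,0,65],[0,0,0.314,-2,2,0,65]]]}}

```text
time: 11.55
tcp_pos: [0.3834, 0.252, 0.1579]
tcp_rot: [0.701, 0.713, -0.001, -0.0]
wrist_force: [1.2, 0.6, -0.1]
grip_width: 0.065
grasp_force: 0.0
```

```bash
cat >> h.py <<'E'
E
python3 - <<'E'
import sys; sys.argv=["","pics/w9.png"]
exec(open("chk.py").read())
p=proj("wrist",(.3835,.252,.04),s); print(p)
x,y=p.round().astype(int); w=(abs(xx-x)<60)&(abs(yy-y)<60)
m=(abs(H-22)<8)&(S>90)&(V>100)&w
for c in comps(m,150):
    print("brass",c[1],c[2],V[c[0]].mean(),S[c[0]].mean())
c=im[y-60:y+60,x-80:x+80];print(x-80,y-60)
cv2.imwrite("pics/c9.png",cv2.resize(c,None,fx=4,fy=4,interpolation=cv2.INTER_CUBIC))
g=cv2.cvtColor(im,cv2.COLOR_BGR2GRAY)
for t in (60,80,100,120): # bore: dark hole inside brass
    f=w&(V<t)
    for c in comps(f,80): print(t,c[1],c[2],cast("wrist",c[2],.04,s))
E
```

```text
11.55 [0.38337891 0.25204887 0.15794104] [ 0.003 -0.009 -0.   ] 1.588567068327384
[319.76358891 194.77147418]
brass [ 302  170   35   41 1027] [319.35248296 190.9902629 ] 171.0701071080818 143.11781888997078
240 135
```

View pics/c9.png

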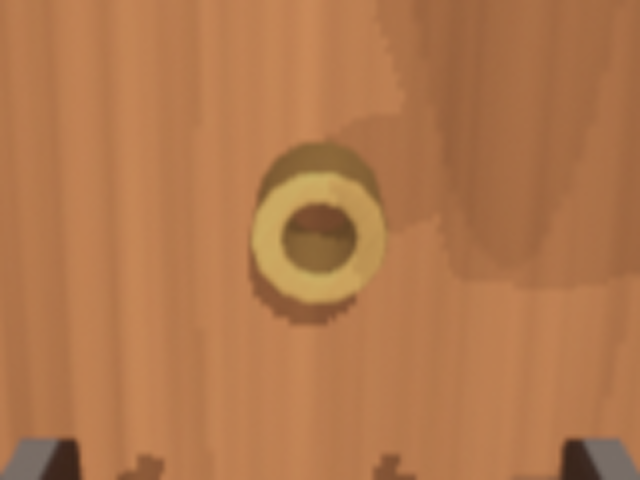

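The bush's ring, at crop (319,238), is exactly under the TCP. Gripping it.

>>> {"method": "move_arm", "body": {"moves": [[[0,0,0,0,0,-80,65],[0,0,0,0,0,-145,65],[0,0,0,0,0,-145,65],[0,0,0,0,0,-145,65],[0,0,0,0,0,-145,65],[0,0,0,0,0,-145,28],[0,0,0,0,0,-145,28],[0,0,0,0,0,-145,28],[0,0,0,0,0,-145,28],[0,0,0,0,0,-145,28]]]}}

```text
time: 12.43
tcp_pos: [0.3838, 0.2529, 0.0155]
tcp_rot: [0.7, 0.714, 0.002, 0.001]
wrist_force: [-0.1, -1.2, 8.5]
grip_width: 0.0331
grasp_force: 40.1
```

>>> {"method": "move_arm", "body": {"moves": [[[0,0,0,0,0,40,28],[0,0,0,0,0,80,28],[0,0,0.009,0,0,105,28],[0,0,0.009,134,-208,105,28],[0,0,0.009,134,-208,105,28],[0,0,0.009,134,-208,105,28],[0,0,0.009,134,-208,105,28],[0,0,0.009,134,-208,105,28],[0,0,0.009,134,-208,105,28],[0,0,0.009,134,-208,105,28]]]}}

```text
time: 13.27
tcp_pos: [0.5205, 0.0391, 0.1197]
tcp_rot: [0.698, 0.716, 0.001, 0.002]
wrist_force: [0.2, -0.8, -2.0]
grip_width: 0.0331
grasp_force: 40.9
```

>>> {"method": "move_arm", "body": {"moves": [[[0,0,0,0,0,0,28],[0,0,0,0,0,0,28],[0,0,0,0,0,0,28]]]}}

```text
time: 13.52
tcp_pos: [0.5161, 0.0455, 0.1192]
tcp_rot: [0.696, 0.718, 0.0, -0.0]
wrist_force: [-0.3, 0.4, -0.7]
grip_width: 0.0331
grasp_force: 40.9
```

```bash
python3 - <<'E'
import sys; sys.argv=["","pics/w10.png"]
exec(open("chk.py").read())
print(s["joint_positions"].round(2))
p=proj("wrist",(.5165,.099,.062),s);print(p)
for t in (150,170):
  for c in comps((S<70)&(V>t)&(abs(xx-p[0])<55)&(abs(yy-p[1])<55),500): print(c[1],rect("wrist",c[0],.062,s))
zt=s["tcp_pos"][2]+.0245; p=proj("wrist",(*s["tcp_pos"][:2],zt),s); print("bush exp",p)
m=(abs(H-22)<8)&(S>90)&(V>100)&(abs(xx-p[0])<50)&(abs(yy-p[1])<60)
for c in comps(m,150): print("brass",c[1],c[2])
E
```

```text
13.5167 [0.51606718 0.04550815 0.1191633 ] [ 0.009 -0.001  0.001] 1.6018359670129123
[-0.14  0.44  1.56  0.    1.14 -0.17]
[322.26931495 146.48220722]
[ 295  120   52   51 2367] ((515.4827880859375, 99.54181671142578), (36.43731689453125, 34.83922576904297), 1.7335482835769653)
[ 268  137   78   65 1650] ((505.2999267578125, 81.72296142578125), (57.740516662597656, 46.97764587402344), 1.7348301410675049)
[ 296  121   51   50 2227] ((515.589111328125, 99.21359252929688), (35.04452133178711, 34.17768859863281), 1.7316819429397583)
bush exp [319.17169631 277.70246761]
brass [ 286  219   68   88 4515] [319.70653378 264.05625692]
brass [353 232  17  17 163] [362.25766871 238.14110429]
```

>>> {"method": "move_arm", "body": {"moves": [[[0,0,0,2,-1,-40,28],[0,0,0,2,-1,-75,28],[0,0,0,2,-1,-88,28],[0,0,0,2,-1,-91,28],[0,0,0,2,-1,-91,28],[0,0,0,2,-1,-91,28]]]}}

```text
time: 14.07
tcp_pos: [0.5185, 0.0445, 0.028]
tcp_rot: [0.696, 0.718, 0.0, 0.0]
wrist_force: [-0.0, -0.3, -2.0]
grip_width: 0.0333
grasp_force: 41.6
```

>>> {"method": "move_arm", "body": {"moves": [[[0,0,0,0,0,-0.5,28],[0,0,0,0,0,-0.5,60],[0,0,0,0,0,-0.5,60],[0,0,0,0,0,-0.5,60],[0,0,0,0,0,40,60],[0,0,0,0,0,80,60],[0,0,0,0,0,120,60],[0,0,0,35,-10,130,60],[0,0,0,70,-20,130,60],[0,0,0,105,-30,130,60]]]}}

```text
time: 14.9
tcp_pos: [0.6253, 0.0133, 0.1599]
tcp_rot: [0.696, 0.718, 0.001, 0.001]
wrist_force: [0.2, 0.7, 1.0]
grip_width: 0.0599
grasp_force: 0.0
```

>>> {"method": "move_arm", "body": {"moves": [[[0,0,0,65,-15,0,60],[0,0,0,65,-15,0,60],[0,0,0,65,-15,0,60],[0,0,0,65,-15,0,60],[0,0,0,65,-15,0,60]]]}}

```text
time: 15.32
tcp_pos: [0.6881, -0.0012, 0.1576]
tcp_rot: [0.696, 0.718, -0.0, -0.0]
wrist_force: [0.2, -0.1, 0.2]
grip_width: 0.0603
grasp_force: 0.0
```

```bash
python3 - <<'E'
import sys; sys.argv=["","pics/w11.png"]
exec(open("chk.py").read())
p=proj("wrist",(.692,.002,.012),s);print(p)
m=(S<70)&(V>140)
for c in comps(m,400): print(c[1],rect("wrist",c[0],.012,s),V[c[0]].mean())
p=proj("wrist",(.518,.044,.052),s);print("bush",p)
m=(abs(H-22)<8)&(S>90)&(V>100)&(abs(xx-p[0])<50)&(abs(yy-p[1])<60)
for c in comps(m,150): print("brass",c[1],c[2])
E
```

```text
15.3167 [ 0.68807499 -0.00117922  0.15760791] [ 0.003 -0.02   0.014] 1.6008998034343156
[323.40954837 184.70322323]
[   46     0   191   250 23090] ((518.4547119140625, 42.950355529785156), (147.8098602294922, 244.13998413085938), 1.5883103609085083) 158.1753572975314
[  543     0    97   298 10984] ((989.8528442382812, 23.769882202148438), (308.2367248535156, 56.6486930847168), 89.97325897216797) 156.40813911143482
[ 306  105   34  148 3902] ((692.6845703125, 1.9860763549804688), (29.819978713989258, 159.66064453125), 4.268705368041992) 194.27344951307023
[532 335  74  17 810] ((1013.6077880859375, -198.91270446777344), (25.37840461730957, 99.37445068359375), 89.39950561523438) 144.4148148148148
bush [127.03396953 143.81471618]
brass [ 111  124   59   39 1448] [137.00552486 140.93162983]
brass [138 171  40  30 278] [160.85971223 175.73381295]
```

View pics/w11.png

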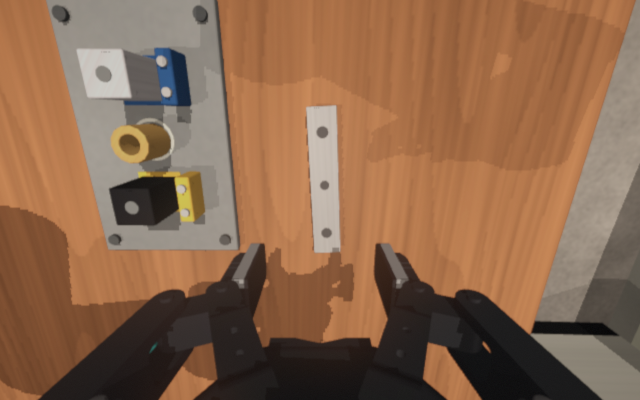

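Strap is centred at (324,185), i.e. (692.7, 2.0) mm, at 4.3°. Bush, silver and black stand as placed. Descending onto the strap's middle.

>>> {"method": "move_arm", "body": {"moves": [[[0,0,0.044,5,3,-40,48],[0,0,0.044,5,3,-80,48],[0,0,0.044,5,3,-115,48],[0,0,0.044,5,3,-140,48],[0,0,0.044,5,3,-150,48],[0,0,0.044,5,3,-155,48],[0,0,0.044,5,3,-155,48]]], "squeeze": 60}}

```text
time: 15.95
tcp_pos: [0.6937, 0.0017, 0.0034]
tcp_rot: [0.68, 0.733, 0.0, 0.0]
wrist_force: [0.6, -0.8, 1.0]
grip_width: 0.0479
grasp_force: 0.0
```

```bash
python3 -c "
from h import *
s=r.read_state();print(yaw(s)-np.pi/2,yaw(s),s['tcp_pos'],s['wrist_force'],s['dq'].round(3))"
```

```text
-1.496570119433545 0.0742262073613516 [0.69372013 0.00172362 0.00340758] [ 0.60859697 -0.78241471  1.00538754] [-0.002 -0.025 -0.03  -0.001  0.015 -0.001]
```

>>> {"method": "move_arm", "body": {"moves": [[[0,0,0,-1,0,-1,48],[0,0,0,-1,0,-1,24],[0,0,0,-1,0,-1,24],[0,0,0,-1,0,-1,24],[0,0,0,-1,0,-1,24],[0,0,0,-1,0,-1,24]]]}}

```text
time: 16.45
tcp_pos: [0.6934, 0.0015, 0.0039]
tcp_rot: [0.68, 0.733, 0.001, 0.001]
wrist_force: [-1.6, -0.8, 7.8]
grip_width: 0.028
grasp_force: 60.1
```

>>> {"method": "move_arm", "body": {"moves": [[[0,0,0,0,0,10,24],[0,0,0,0,0,30,24],[0,0,0,0,0,30,24],[0,0,0,0,0,30,24]]]}}

```text
time: 16.78
tcp_pos: [0.6932, 0.0015, 0.0328]
tcp_rot: [0.68, 0.733, 0.001, 0.001]
wrist_force: [-0.6, -0.4, -4.8]
grip_width: 0.0278
grasp_force: 60.1
```

>>> {"method": "move_arm", "body": {"moves": [[[0,0,0,0,0,40,24],[0,0,0,0,0,75,24],[0,0,-0.047,-175,42,75,24],[0,0,-0.047,-175,42,75,24],[0,0,-0.047,-175,42,75,24],[0,0,-0.047,-175,42,75,24],[0,0,-0.047,-175,42,75,24],[0,0,-0.047,-175,42,75,24],[0,0,-0.047,-175,42,75,24],[0,0,-0.047,-175,42,75,24]]]}}

```text
time: 17.62
tcp_pos: [0.5186, 0.0433, 0.1066]
tcp_rot: [0.698, 0.717, 0.0, 0.0]
wrist_force: [-0.3, -0.5, -3.5]
grip_width: 0.0278
grasp_force: 61.5
```

>>> {"method": "move_arm", "body": {"moves": [[[0,0,0,0,0,0,24],[0,0,0,0,0,0,24]]]}}

```text
time: 17.78
tcp_pos: [0.5184, 0.0433, 0.1064]
tcp_rot: [0.698, 0.716, -0.0, -0.0]
wrist_force: [0.1, 0.2, -4.3]
grip_width: 0.0281
grasp_force: 61.5
```

```bash
python3 - <<'E'
import sys; sys.argv=["","pics/w12.png"]
exec(open("chk.py").read())
zt=s["tcp_pos"][2]+.012-.0039
m=(S<70)&(V>140)
for c in comps(m,1500): print(c[1],rect("wrist",c[0],zt,s),V[c[0]].mean())
# strap dots
p=proj("wrist",(*s["tcp_pos"][:2],zt),s); print("expect mid",p, s["wrist_torque"])
for c in comps((V<130)&(S<80)&(abs(xx-p[0])<20)&(yy<p[1]+25),40): print("dot",c[1],c[2],cast("wrist",c[2],zt,s))
E
```

```text
17.7833 [0.51844866 0.04327856 0.10637067] [ 0.    -0.003  0.006] 1.597486980316994
[  221    46   144   254 24364] ((506.38641357421875, 82.55896759033203), (62.401981353759766, 128.22142028808594), 1.478625774383545) 158.89307995403053
expect mid [319.23233495 260.56723997] [0.01410887 0.00620183 0.01163296]
dot [309  45  31  10 112] [319.71428571  47.69642857] [[0.51604601 0.14628813]]
dot [313  57  19  12  78] [320.80769231  62.93589744] [[0.51667714 0.14034851]]
dot [308 147  24  24 460] [319.66521739 158.4173913 ] [[0.51725538 0.09860129]]
dot [311 252  18  17 241] [319.69709544 259.96680498] [[0.51869055 0.04365014]]
```

Strap dots at (320,260) and (320,158) give its middle at (518.7, 43.7) mm, square to the plate. Lowering it.

>>> {"method": "move_arm", "body": {"moves": [[[0,0,0,-0.6,0.5,-25,24],[0,0,0,-0.6,0.5,-34,24],[0,0,0,-0.6,0.5,-38,24],[0,0,0,-0.6,0.5,-40,24],[0,0,0,-0.6,0.5,-40,24],[0,0,0,-0.6,0.5,-40,24]]]}}

```text
time: 18.33
tcp_pos: [0.5176, 0.044, 0.0674]
tcp_rot: [0.697, 0.717, 0.0, 0.0]
wrist_force: [0.4, 1.0, -3.3]
grip_width: 0.0276
grasp_force: 61.5
```

>>> {"method": "move_arm", "body": {"moves": [[[0,0,0,0,0,-1,24],[0,0,0,0,0,-1.5,24],[0,0,0,0,0,-1.5,24]]]}}

```text
time: 18.58
tcp_pos: [0.5175, 0.044, 0.0659]
tcp_rot: [0.697, 0.717, 0.0, 0.001]
wrist_force: [-0.3, 0.7, -0.4]
grip_width: 0.0279
grasp_force: 62.0
```

>>> {"method": "move_arm", "body": {"moves": [[[0,0,0,0,0,0,35],[0,0,0,0,0,0,55],[0,0,0,0,0,0,55],[0,0,0,0,0,0,55],[0,0,0,0,0,35,55],[0,0,0,0,0,70,55],[0,0,0,0,0,100,55],[0,0,0,0,0,100,55]]]}}

```text
time: 19.25
tcp_pos: [0.5195, 0.0438, 0.1709]
tcp_rot: [0.697, 0.717, 0.003, 0.004]
wrist_force: [0.9, -0.6, 0.7]
grip_width: 0.0549
grasp_force: 0.0
```

```bash
python3 - <<'E'
import sys; sys.argv=["","pics/w13.png"]
exec(open("chk.py").read())
zt=.074
p=proj("wrist",(.518,.044,zt),s); print("mid",p)
for c in comps((V<130)&(S<80)&(abs(xx-p[0])<30)&(yy<p[1]+160),40): print("dot",c[1],c[2],cast("wrist",c[2],zt,s))
m=(S<70)&(V>165)
for c in comps(m,1500): print(c[1],rect("wrist",c[0],zt,s),V[c[0]].mean())
E
```

```text
19.25 [0.51949992 0.04381444 0.17094078] [-0.     0.063  0.1  ] 1.597999295045202
mid [316.67557805 200.96225874]
dot [287  62  20   2  40] [296.5  62.5] [[0.49973079 0.15652188]]
dot [334 111   5  44 106] [337.08490566 131.95283019] [[0.53363101 0.10485032]]
dot [341 110   6  60 258] [344.12790698 143.92635659] [[0.54003206 0.0951543 ]]
dot [310 132  13  13 142] [316.04225352 138.1056338 ] [[0.51619018 0.09937147]]
dot [295 156   4  22  71] [296.53521127 165.69014085] [[0.49986657 0.07558869]]
dot [312 196  10  10  80] [316.35   200.6875] [[0.51770144 0.04425251]]
dot [287 213  60  68 949] [322.73972603 263.00842993] [[ 0.52532009 -0.01888469]]
dot [311 250  12  11 100] [316.55 255.35] [[ 0.51914271 -0.01071893]]
dot [287 338  60  23 891] [311.32547699 351.90796857] [[ 0.51616607 -0.12802242]]
dot [320 340  27   7  78] [335.84615385 343.43589744] [[ 0.54227947 -0.11608535]]
[ 295  107   41  170 5156] ((517.7776489257812, 45.503929138183594), (33.28511047363281, 157.762451171875), 2.4572629928588867) 183.77307990690457
```

Strap sits flat: dots at (517.7, 44.3), (516.2, 99.4) and (519.1, −10.7) mm. Now the knob.

>>> {"method": "move_arm", "body": {"moves": [[[0,0,0,-143,-348,-5,65],[0,0,0,-143,-348,-5,65],[0,0,0,-143,-348,-5,65],[0,0,0,-143,-348,-5,65],[0,0,0,-143,-348,-5,65],[0,0,0,-143,-348,-5,65],[0,0,0,-143,-348,-5,65],[0,0,0,-143,-348,-5,65],[0,0,0,-143,-348,-5,65],[0,0,0,-143,-348,-5,65]]]}}

```text
time: 20.13
tcp_pos: [0.3717, -0.3094, 0.1591]
tcp_rot: [0.7, 0.715, -0.001, -0.0]
wrist_force: [-0.2, 0.1, -0.1]
grip_width: 0.0651
grasp_force: 0.0
```

>>> {"method": "move_arm", "body": {"moves": [[[0,0,0,0,0,0,65],[0,0,0,0,0,0,65],[0,0,0,0,0,0,65]]]}}

```text
time: 20.38
tcp_pos: [0.3744, -0.3026, 0.1598]
tcp_rot: [0.697, 0.717, 0.0, -0.001]
wrist_force: [-0.4, 0.8, 0.2]
grip_width: 0.0646
grasp_force: 0.0
```

```bash
python3 - <<'E'
import sys; sys.argv=["","pics/w14.png"]
exec(open("chk.py").read())
print(s["joint_positions"].round(2), proj("wrist",(.375,-.304,.036),s))
m=((H<8)|(H>172))&(S>150)&(V>60)
for c in comps(m,200):
    print("red",c[1],c[2])
    k=c[0]&(V>120); (q,y),rad=cv2.minEnclosingCircle(np.argwhere(c[0]&(V>np.percentile(V[c[0]],50)-15))[:,::-1].astype(np.float32)); print(q,y,rad,cast("wrist",(q,y),.036,s))
    for row in range(c[1][1],c[1][1]+c[1][3],4):
        xs=np.where(c[0][row])[0]; print(row,xs.min(),xs.max(),int(V[row][xs].mean()),end="; ")
E
```

```text
20.3833 [ 0.37441536 -0.30259931  0.15979762] [ 0.009 -0.007 -0.004] 1.599144925828021
[-0.93  0.33  1.6   0.    1.21 -0.95] [320.11229761 194.63578043]
red [ 301  176   35   37 1006] [318.29522863 194.3638171 ]
318.7330017089844 193.91262817382812 15.542431831359863 [[ 0.37361094 -0.30329079]]
176 317 319 160; 180 308 329 185; 184 305 332 203; 188 303 334 208; 192 302 335 210; 196 301 335 209; 200 302 335 208; 204 303 333 205; 208 307 329 195; 212 314 322 164;
```

Knob head is at (318,194), under the TCP within 1 mm. Gripping.

>>> {"method": "move_arm", "body": {"moves": [[[0,0,0,-1,-1,-80,65],[0,0,0,-1,-1,-140,65],[0,0,0,-1,-1,-148,65],[0,0,0,-1,-1,-148,65],[0,0,0,-1,-1,-148,65],[0,0,0,-1,-1,-148,30],[0,0,0,-1,-1,-148,30],[0,0,0,-1,-1,-148,30],[0,0,0,-1,-1,-148,30],[0,0,0,-1,-1,-148,30]]], "squeeze": 25}}

```text
time: 21.27
tcp_pos: [0.3741, -0.3055, 0.0141]
tcp_rot: [0.697, 0.717, -0.0, 0.002]
wrist_force: [1.3, 2.7, 8.8]
grip_width: 0.0349
grasp_force: 25.3
```

>>> {"method": "move_arm", "body": {"moves": [[[0,0,0,0,0,40,30],[0,0,0,0,0,80,30],[0,0,0,0,0,120,30],[0,0,0,0,0,140,30],[0,0,0,0,0,140,30],[0,0,0,0,0,140,30]]]}}

```text
time: 21.77
tcp_pos: [0.3733, -0.305, 0.1536]
tcp_rot: [0.697, 0.717, -0.0, 0.002]
wrist_force: [0.1, -0.2, -0.1]
grip_width: 0.0343
grasp_force: 25.7
```

>>> {"method": "move_arm", "body": {"moves": [[[0,0,0,144.5,348,0,30],[0,0,0,144.5,348,0,30],[0,0,0,144.5,348,0,30],[0,0,0,144.5,348,0,30],[0,0,0,144.5,348,0,30],[0,0,0,144.5,348,0,30],[0,0,0,144.5,348,0,30],[0,0,0,144.5,348,0,30],[0,0,0,144.5,348,0,30],[0,0,0,144.5,348,0,30]]]}}

```text
time: 22.6
tcp_pos: [0.5183, 0.0487, 0.1508]
tcp_rot: [0.696, 0.719, 0.0, -0.001]
wrist_force: [-2.2, -0.2, -1.0]
grip_width: 0.0348
grasp_force: 25.7
```

>>> {"method": "move_arm", "body": {"moves": [[[0,0,0,0,0,-35,30],[0,0,0,0,0,-35,30],[0,0,0,0,0,-35,30],[0,0,0,0,0,-35,30]]]}}

```text
time: 22.93
tcp_pos: [0.5176, 0.0425, 0.1176]
tcp_rot: [0.698, 0.716, -0.0, -0.0]
wrist_force: [1.2, 0.3, 0.4]
grip_width: 0.0348
grasp_force: 25.7
```

```bash
python3 - <<'E'
import sys; sys.argv=["","pics/w15.png"]
exec(open("chk.py").read())
T=s["tcp_pos"]; zt=T[2]-.0141+.04; print("R",R.from_quat(s["tcp_rot"]).as_matrix()[:,2])
p=proj("wrist",(*T[:2],zt),s); print("tcp at top",p)
m=((H<8)|(H>172))&(S>150)&(V>60)&(abs(xx-p[0])<70)&(abs(yy-p[1])<70)
for c in comps(m,300):
    print("red",c[1],c[2])
    for row in range(c[1][1],c[1][1]+c[1][3],4):
        xs=np.where(c[0][row])[0]; print(row,xs.min(),xs.max(),int(V[row][xs].mean()),end="; ")
for c in comps((V<130)&(S<80)&(abs(xx-320)<35)&(yy<p[1]-20),60): print("dot",c[1],c[2],cast("wrist",c[2],.074,s))
E
```

```text
22.9333 [0.51757528 0.04253097 0.11759724] [-0.003 -0.019 -0.016] 1.596903703385738
R [-7.50073450e-04  9.12132617e-05 -9.99999715e-01]
tcp at top [319.12417737 279.35835369]
red [ 285  226   71   78 4192] [319.86784351 267.02743321]
226 317 321 120; 230 309 330 119; 234 305 334 120; 238 300 339 121; 242 296 344 125; 246 293 347 151; 250 290 350 158; 254 288 352 164; 258 287 353 164; 262 286 354 168; 266 285 355 168; 270 285 355 168; 274 285 355 167; 278 285 355 165; 282 286 354 163; 286 288 351 164; 290 291 349 160; 294 295 345 173; 298 299 340 172; 302 308 329 154; dot [343 109   5  53  94] [345.22340426 134.81914894] [[0.53279331 0.10546058]]
dot [350 119   5  61 236] [352.44491525 152.29661017] [[0.53817049 0.0942864 ]]
dot [311 135  18  18 245] [319.50204082 143.68979592] [[0.5162143  0.09935116]]
dot [294 167   4  18  69] [295.47826087 175.86956522] [[0.50043082 0.0773823 ]]
dot [314 216  13  10 105] [319.86666667 220.61904762] [[0.51783176 0.04517607]]
```

View pics/w15.png

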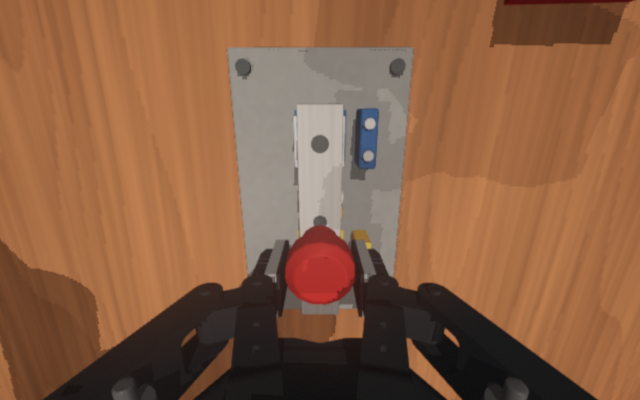

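Knob held upright over the strap: head centre about (320,270), strap's mid dot partly hidden at (320,221).

```bash
python3 - <<'E'
from h import *
s=r.read_state();T=s["tcp_pos"]
for dz,px in ((.036,(320,270)),(.033,(320,270)),(.029,(320,269))): print(cast("wrist",px,T[2]-.0141+dz,s),T)
E
```

```text
[[0.51822294 0.04510868]] [0.51790117 0.04243471 0.11807956]
[[0.51827401 0.04326782]] [0.51790117 0.04243471 0.11807956]
[[0.51832706 0.04140366]] [0.51790117 0.04243471 0.11807956]
```

>>> {"method": "move_arm", "body": {"moves": [[[0,0,0,-0.3,0.6,-18,30],[0,0,0,-0.3,0.6,-25,30],[0,0,0,-0.3,0.6,-28,30],[0,0,0,-0.3,0.6,-28,30],[0,0,0,-0.3,0.6,-28,30]]]}}

```text
time: 23.4
tcp_pos: [0.5177, 0.0434, 0.0899]
tcp_rot: [0.698, 0.716, 0.0, 0.0]
wrist_force: [0.1, 0.1, -0.0]
grip_width: 0.0346
grasp_force: 25.7
```

>>> {"method": "move_arm", "body": {"moves": [[[0,0,0,0,0,-1,30],[0,0,0,0,0,-1,30]]]}}

```text
time: 23.57
tcp_pos: [0.5176, 0.0436, 0.0887]
tcp_rot: [0.698, 0.717, 0.0, 0.0]
wrist_force: [0.1, 0.1, -0.2]
grip_width: 0.0345
grasp_force: 25.7
```

>>> {"method": "move_arm", "body": {"moves": [[[0,0,0,0,0,-0.8,30],[0,0,0,0,0,-0.8,30]]]}}

```text
time: 23.73
tcp_pos: [0.5176, 0.0437, 0.0882]
tcp_rot: [0.697, 0.717, 0.0, 0.0]
wrist_force: [-1.1, -0.4, 4.5]
grip_width: 0.0346
grasp_force: 26.1
```

Contact (4.5 N). Releasing slowly and retreating upward.

>>> {"method": "move_arm", "body": {"moves": [[[0,0,0,0,0,0.3,38],[0,0,0,0,0,0.3,45],[0,0,0,0,0,0.3,58],[0,0,0,0,0,0.3,58],[0,0,0,0,0,0.3,58],[0,0,0,0,0,35,58],[0,0,0,0,0,70,58],[0,0,0,0,0,105,58],[0,0,0,0,0,110,58],[0,0,0,0,0,110,58]]]}}

```text
time: 24.57
tcp_pos: [0.5182, 0.0436, 0.1995]
tcp_rot: [0.697, 0.717, 0.001, 0.002]
wrist_force: [0.0, -0.3, -0.9]
grip_width: 0.058
grasp_force: 0.0
```

```bash
python3 - <<'E'
import sys; sys.argv=["","pics/w16.png"]
exec(open("chk.py").read())
p=proj("wrist",(.518,.0442,.11),s); print("exp head",p)
m=((H<8)|(H>172))&(S>150)&(V>60)&(abs(xx-p[0])<70)&(abs(yy-p[1])<70)
for c in comps(m,300):
    print("red",c[1],c[2],[cast("wrist",(c[1][0]+c[1][2]/2-.5,c[1][1]+c[1][3]/2-.5),.074+d,s).round(4) for d in(.03,.036)])
for c in comps((V<130)&(S<80)&(abs(xx-316)<20),60): print("dot",c[1],c[2],cast("wrist",c[2],.074,s))
t=r.snapshot("top"); cv2.imwrite("pics/t2.png",t); h=cv2.cvtColor(t,cv2.COLOR_BGR2HSV); a=cv2.imread("pics/top0.png")
for nm,(y0,y1,x0,x1) in dict(bin=(110,160,185,255),driver=(138,156,395,478)).items(): print(nm,cv2.absdiff(t,a)[y0:y1,x0:x1].mean())
E
```

```text
24.5667 [0.51816045 0.04360686 0.19954935] [-0.002  0.049  0.075] 1.597892291529251
exp head [318.78787572 203.22608442]
red [ 299  182   39   40 1217] [318.29827445 201.96384552] [array([[0.5173, 0.0438]]), array([[0.5173, 0.0458]])]
dot [313 130  12  12 111] [318.37837838 135.20720721] [[0.51627041 0.09944148]]
dot [298 152   5  20  69] [300.4057971  161.24637681] [[0.49957242 0.07449299]]
dot [297 208   9  53 202] [301.68316832 233.28217822] [[ 0.50131929 -0.00108923]]
dot [313 218  23  51 184] [329.71195652 256.33152174] [[ 0.53159647 -0.02734336]]
dot [314 238  10   9  79] [318.55696203 241.96202532] [[ 0.51919151 -0.01064414]]
dot [297 323  39  40 624] [312.80608974 350.99198718] [[ 0.51585991 -0.15627025]]
dot [ 297  363   39   37 1163] [315.25107481 384.39638865] [[ 0.51997363 -0.20983465]]
bin 3.756
driver 2.152833556448014
```

```bash
python3 -c "
from bench import r
print(r.job_done())"
```

```text
the job is handed in; nothing more can be done
None
```

I laid out the strap clamp in the order asked and handed it in at about 24.7 s. The two blocks, the strap and the knob measured about 1 mm or less from target, the bush was placed to about 1 mm, and I never went near the bin or the screwdriver.

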